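Swing out the folding hook and hang up the six-ball rack

TASK

Swing the folding steel hook out from its standing wooden panel until it stands square to the panel against its stop. Then pick up the upright triangular ball rack and hang it by the inside of its grip corner in the saddle of the hook, between the two small ridges; lower it gently by feel, neither pressing it down hard on the hook nor letting it drop, and let go. Leave the other things on the table where they are.

Things in the scene. Friction and masses are not known exactly. Their poses are not given: they have to be found in the camera images.
- panel: Fixed upright oak panel, 260 wide (its y), 20 thick (its x), 270 high, with the steel folding hook on its front near the top. Origin: middle of the underside of the upright board, on the table; z up. The front face looks to its own -x, at x = -10 mm. Its dark foot is 14 high and reaches from x = -30 to +100 mm.
- hinge_mark (a point): Mark fixed to the panel, at panel (-32, 40, 225) mm, axes as the panel's: on the hook's vertical hinge axis, at the height of the arm's top when the hook plate is at mid-height. The plate is screwed on anywhere from 20 mm below to 20 mm above that, new each time and not measured: feel for it (or look). It does not slip in this job.
- hook (a joint): Hinge angle q of the hook. 0 = folded along the panel; 1.571 = fully out, at its stop (above 1.5 counts). The arm, a level flat bar 14 wide, 8 thick, 108 long from the axis, points along (-sin q, -cos q) in panel x, y; folded it is centred 22 mm before the face. Starts at 0 to 0.25; stiff friction (0.25 N m, 2.5 N at the tip), stays where it is left.
- post_mark (a point): Mark fixed to the panel (axes as its): where the foot of the end post, on the arm's top, stands when the hook is fully out with its plate at mid-height. The post, the handle for swinging the hook, is round, 12 diameter, rises 26 mm above the arm's top, and stands 104 mm from the hinge axis on the arm's free end.
- saddle_mark (a point): Mark fixed to the panel (axes as its): the middle of the saddle on the arm's top when the hook is fully out with its plate at mid-height; 42 mm from the hinge axis. The saddle is the flat, 36 mm long, between two round ridges 5 mm high that cross the arm 19 and 65 mm from the axis; it takes the rack's 30 mm depth.
- rack: Loose triangular wooden ball rack for six balls, standing on its flat side, grip corner up: 191 wide (its y), 30 deep (its x, through the triangle), 200 high, walls 10, 0.22 to 0.45 kg. Origin: middle of its underside; z up. Half a turn about z looks the same. Hung, the arm passes through it along its x, and its origin is 166 mm below the arm's top.
- rack_eye (a point): The highest point of the inside of the triangle, under the grip corner, 166 mm above the rack's origin: a flat 15 mm wide with slopes of 30 degrees beside it, which comes to lie on the hook arm. Axes as the rack's.
- rack_grip (a point): Middle of the solid grip block on the top corner, 188 mm above the rack's origin; block 34 wide (rack y), 30 deep (rack x), from 172 to 200 mm above the origin. Pinch it from above across its depth, fingertips at least 8 mm above rack_eye to clear the ridges. Once hung, 49 mm are free between rack and panel, 41 mm between rack and post. Axes as the rack's.
- chalk_a: Bystander: loose 22 mm chalk cube standing near the rack. Origin: centre of its underside.
- chalk_b: Bystander: loose 22 mm chalk cube standing in front of the panel. Origin: centre of its underside.
- brush: Bystander: loose wooden table brush 200 long, 36 wide, 36 high. Origin: centre of its underside.
- dart_case: Bystander: loose black dart case 150 x 65 x 28. Origin: centre of its underside.
- tumbler: Bystander: loose glass tumbler, 76 diameter, 95 high. Origin: centre of its underside.
- jar: Bystander: loose amber glass jar, 62 diameter, 110 high. Origin: centre of its underside.
There are look-alikes about, which are no part of the job. Several things have the shape of the rack; the one meant has the colours described above.

How it is judged (in metres and radians):
On the way, in this order (a step that is already met when the one before it is completed fails the run):
1. the hook is swung fully out (hinge above 1.5 rad) while the rack still stands on the table (value of joint hook above 1.5 rad and height (world z) of rack below 0.01 m), for 0.2 s.
2. the rack is lifted off the table (height (world z) of rack above 0.03 m), for 0.1 s.
At the end, for the whole second after the job is handed in: Hook out (above 1.5 rad); the released rack hangs at rest in its saddle: origin 69 to 79 mm in front of the panel's origin, 30 to 50 mm to the panel's +y, 34 to 85 mm above the table, upright within 0.08 rad (not perched on a ridge), under 0.02 m/s, fingers off (value of joint hook above 1.5 rad and x of rack in the frame of panel between -0.079 and -0.069 m and y of rack in the frame of panel between 0.03 and 0.05 m and z of rack in the frame of panel between 0.034 and 0.085 m and angle between rack's own z axis and vertical below 0.08 rad and linear speed of rack below 0.02 m/s and contact force between the fingers and rack below 0.05 N); the robot touches nothing.
It fails at once if the rack is pressed or knocked against the hook or panel with more than 20 N (contact force between rack and panel above 20 N).
It fails at once if the rack is dropped or toppled (moves faster than 0.25 m/s while not held by the fingers) (contact force between the fingers and rack below 0.05 N and linear speed of rack above 0.25 m/s).
It fails at once if a bystander (chalk, brush, dart case, tumbler, jar) is moved more than 30 mm or tipped over (distance of any of chalk_a, chalk_b, brush, dart_case, tumbler, jar from where it was at the start of the episode above 0.03 m or angle between any of chalk_a, chalk_b, brush, dart_case, tumbler, jar's own z axis and vertical above 0.5 rad).
It also fails if it takes over 64 s, if anything falls off the work surface, if the arm or the gripper's body presses on something with over 40 N, if the wrist force passes 120 N, or if a joint passes its speed limit or range.

ROBOT

A 6-joint arm with a two-finger parallel gripper is mounted at the origin on the work surface. World frame = base frame: x ahead of the robot, y to its left, z up, the work surface at z = 0. Lengths are in m, angles in degrees, forces in N, time in s.
With the tool pointing down it reaches from about 0.3 to 0.775 m from the base axis. Payload 14.6 kg.
Tool frame: the origin (TCP) lies at the centre of the arm's flange, where the gripper is bolted on; the fingertips stand 173 mm ahead of it and the grasp point (between the pads) lies 155 mm ahead of it; z points along the fingers, y is the line along which they close (so a half turn about z gives the same grasp; the last joint's range is limited). The gripper opens to 85 mm and grips with 20 to 120 N. Pads are 22 mm wide; open, the fingers measure 114 mm over their backs; the gripper's body (76 mm by 85 mm) begins 54 mm behind the grasp point. The pads swing forward as they close: fully open they stand 13 mm farther back than shut.
Start: joints at [-72.399, 17.183, 87.147, -0, 75.671, -3.816], TCP at [0.201, -0.512, 0.405] pointing down, gripper open.
Joint ranges: [-173.82, 173.82], [-45.26, 126.66], [13.44, 144.39], [-59.66, 239.66], [0, 175.72], [-146.38, 146.38]. Speed limits (degrees/s): [127.2, 127.2, 147.25, 180, 180, 180].

INTERFACE

Orientations are given as a 3x3 rotation matrix whose columns are the frame's x, y, z axes.
In Python, from station import arm gives the robot as it stands.
- The arm moves only by the tool servo_tool, never from a script. Its argument "increments" is a list of rows, each an object of numbers: "claw": the finger opening in m, from 0 to 0.0854; "x", "y", "z": the shift along the tool's x, y, z in m; "roll": the turn about the tool's z in degrees. A call has 1 to 5 rows; each row is the pose to reach, as a shift and turn from the pose commanded when the call began, along the tool's axes at that moment; what a row does not reach only later rows make up. A row lasts 1/10 s, in which the tool goes at most 50 mm and 8.59 degrees, less where a joint would pass 70% of its speed; a pose out of reach is approached as far as the arm can. A call with a gripper value outside its range is refused whole. The fingers move at their own pace and stop on an object; "squeeze" is the grip in N (left out, the last holds). Time passes only in rows, so rows that repeat a pose let the fingers close. It gives the time, the measured TCP pose, the force, the opening and the grip force at its end, in the units of the state.
- arm.get_obs(): the state, without advancing time (a new reading comes with each control period).
- arm.capture(name): name is "scene" or "top" or "wrist"; returns (picture, depth): 420x560x3 uint8, red, green, blue; 420x560 float32, m along the optical axis (not along the pixel's ray), 0 where there is no reading.
- arm.get_calibration(name): a dict with "fx", "fy", "cx", "cy" (pixels), "R" (3x3) and "t" (3): a world point X has camera coordinates R X + t; the wrist camera has in their place "T_tool_cam" (4x4, takes a point from camera to tool coordinates, whose origin is the TCP and whose axes are the flange's). Camera axes: x right, y down, z forward; pixel columns grow to the right and rows downward; lengths in m; the calibration is good to about 2 mm. A picture is of the moment at which its call begins: read the wrist's pose just before it. get_calibration takes no time and is no camera call.
- arm.job_done(): hands the job in; it is judged then, once.
The state is a dict: "clock": time; "joint_pos": joint angles; "dq": joint speeds; "joint_efforts": joint torques, N m; "eef_pos": TCP position; "tool_rot": TCP orientation; "force": force on the tool from outside, world axes, zero at the start; "torque": the same for the moment, N m; "grip_width": opening from 0.0 (shut) to 1.0 (fully open); "finger_force": force on a finger pad.
Only numpy, scipy, OpenCV 4.12 (cv2) and the standard library are available. Lean on these libraries where they do the work, as an engineer would, in place of code of your own. Each camera call takes 0.05 s, during which the arm holds its last target. There are 200 camera calls.

## Working session

There is one attempt and no reset: what is moved stays moved. The work goes in short steps, Python scripts to look and compute and a tool call to move; the robot and the scene stay as the last step left them, time stands still between calls to the robot, and variables do not carry over. Pictures are saved under pics/ and viewed, at most 10 in all, crops included, and the job is handed in when it is done.

Besides the shell and the picture viewer there is one more tool, called after "Emit:" by a JSON object that holds its "api" and its "payload", one argument or row to a line. servo_tool: Moves the arm, as the interface text tells. Its arguments: {"type":"object","properties":{"increments":{"type":"array"},"squeeze":{"type":"number"}},"required":["increments"]}

```bash
mkdir -p pics
cat > h.py <<'E'
import numpy as np, cv2
from station import arm
def cap(n):
    o=arm.get_obs(); im,d=arm.capture(n); c=arm.get_calibration(n)
    if 'R' in c: R,t=np.array(c['R']),np.array(c['t']); Rw=R.T; tw=-R.T@t
    else:
        T=np.array(c['T_tool_cam']); Rt=np.array(o['tool_rot']); Rw=Rt@T[:3,:3]; tw=Rt@T[:3,3]+np.array(o['eef_pos'])
    v,u=np.mgrid[0:420,0:560]
    P=np.stack([(u-c['cx'])/c['fx']*d,(v-c['cy'])/c['fy']*d,d],-1)@Rw.T+tw
    P[d==0]=np.nan
    np.savez(''+n+'.npz',im=im,P=P,Rw=Rw,tw=tw)
    return im,d,P
def save(im,f): cv2.imwrite('pics/'+f,im[:,:,::-1])
E
python3 - <<'E'
from h import *
for n in('scene','top'):
    im,d,P=cap(n); save(im,n+'1.png')
print(arm.get_obs())
E
```

```text
{'clock': 0.1, 'joint_pos': array([-7.23976434e+01,  1.72132789e+01,  8.71772910e+01, -1.04007639e-03,
        7.56708243e+01, -3.81663964e+00]), 'dq': array([ 0.02363944, -0.12148819, -0.15164512, -0.01953021,  0.11967641,
       -0.06796258]), 'joint_efforts': array([-2.16037661e-03, -5.44382679e+01, -3.62377346e+01, -2.29628567e-04,
        3.03191882e-03, -6.54295127e-05]), 'eef_pos': array([ 0.20083246, -0.51198985,  0.40416593]), 'tool_rot': array([[ 9.30933156e-01,  3.65189462e-01, -3.40805268e-04],
       [ 3.65189617e-01, -9.30932603e-01,  1.01604133e-03],
       [ 5.37808515e-05, -1.07032511e-03, -9.99999426e-01]]), 'force': array([ 0.34386559, -0.80798303,  0.00389119]), 'torque': array([-0.05859815,  0.02225052,  0.00478748]), 'finger_force': 0.0, 'grip_width': 0.9966415238483229}
```

View pics/scene1.png

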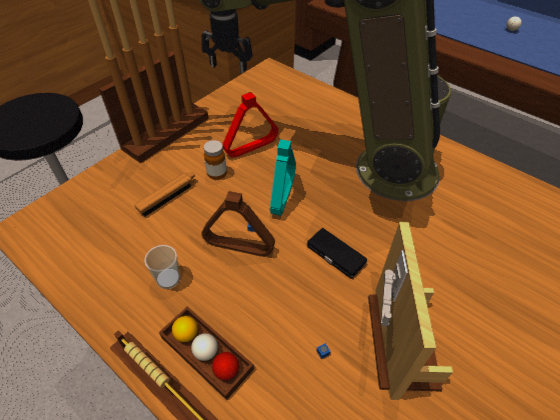

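View pics/top1.png

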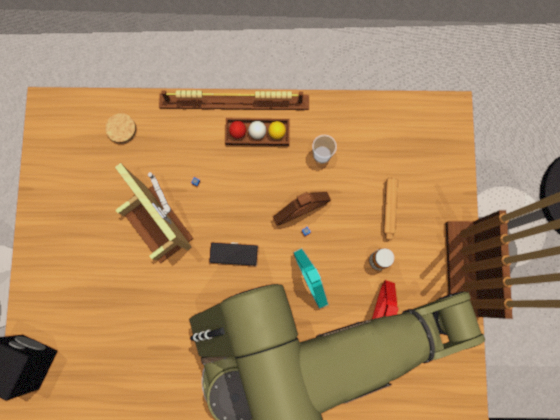

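The scene shows the table with the panel on the right (scene 400,310; top 155,205), hook folded in front of it (top 160,195). There are three rack-shaped things:
- dark brown wood: scene (238,225), top (302,208)
- teal: scene (285,178), top (311,278)
- red: scene (250,125), top (387,300)

I choose the brown wooden one, and will check it in a close crop.

Run:
```python
from h import *
z=np.load('top.npz'); im,P=z['im'],z['P']
print('cam',z['tw'])
a=cv2.resize(im[150:270,95:255],(640,480),interpolation=cv2.INTER_CUBIC)[:, :440]
b=cv2.resize(im[180:240,265:340],(600,480),interpolation=cv2.INTER_CUBIC)[:,:360*1+200]
save(cv2.resize(np.hstack([a,b]),(800,384)),'crop1.png')
zz=P[...,2]
def reg(n,r0,r1,c0,c1,z0,z1):
    q=P[r0:r1,c0:c1].reshape(-1,3); q=q[(q[:,2]>z0)&(q[:,2]<z1)]
    r=cv2.minAreaRect(q[:,:2].astype(np.float32)*1000); print(n,len(q),q.mean(0).round(4),np.round(cv2.boxPoints(r)).tolist(),q[:,2].max().round(3))
reg('paneltop',150,270,100,200,.262,.285)
reg('hook',150,240,140,180,.19,.261)
reg('racktop',180,240,265,340,.19,.22)
reg('rack',180,240,265,340,.03,.22)
for n,v,u in[('chA',231,306),('chB',181,195),('tumb',150,323),('jar',259,383),('brush',208,391),('dart',254,234),('teal',272,313),('balls',130,257)]: print(n,P[v,u].round(3))
```

```text
cam [ 0.2328277  -0.10837471  1.67284119]
paneltop 711 [0.5044 0.2562 0.2692] [[398.0, 185.0], [413.0, 166.0], [618.0, 329.0], [603.0, 349.0]] 0.281
hook 406 [0.5143 0.227  0.225 ] [[402.0, 181.0], [432.0, 138.0], [600.0, 255.0], [571.0, 297.0]] 0.261
racktop 128 [ 0.5332 -0.1778  0.1991] [[513.0, -169.0], [527.0, -200.0], [554.0, -187.0], [540.0, -156.0]] 0.207
rack 668 [ 0.5287 -0.1701  0.1337] [[479.0, -99.0], [562.0, -272.0], [590.0, -258.0], [507.0, -85.0]] 0.207
chA [ 0.463 -0.192  0.02 ]
chB [0.621 0.166 0.022]
tumb [ 0.734 -0.248  0.005]
jar [ 0.368 -0.418  0.109]
brush [ 0.538 -0.462  0.032]
dart [0.386 0.034 0.028]
teal [ 0.322 -0.203  0.195]
balls [ 0.783 -0.032  0.057]
```

View pics/crop1.png

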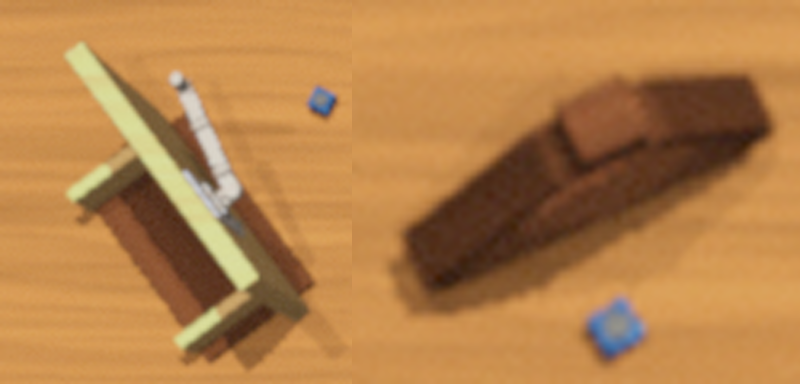

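The crop shows the brown rack with its lighter wooden grip block (crop 603,120), chalk_a beside it (crop 617,325), the hook partly out with its post at (178,78), and its hinge at (231,189).

Run:
```python
from h import *
z=np.load('top.npz'); im,P=z['im'].astype(int),z['P']
q=P[150:260,100:210].reshape(-1,3); c=im[150:260,100:210].reshape(-1,3)
m=(q[:,2]>.263)&(q[:,2]<.277)
t=q[m][:,:2]; r=cv2.minAreaRect((t*1000).astype(np.float32)); print(r)
th=np.radians(128.5); 
v=np.linalg.svd(t-t.mean(0))[2][0]; print('edge ang',np.degrees(np.arctan2(v[1],v[0])))
O=np.array(r[0])/1000
X=np.array([np.cos(th),np.sin(th)]);Y=np.array([-X[1],X[0]])
H=O-.032*X+.04*Y; print('O,H',O,H)
g=(c.min(1)>110)&(c.max(1)-c.min(1)<45)&(q[:,2]>.15)&(q[:,2]<.262)
d=q[g]; l=(d[:,:2]-H); pl=np.c_[l@X,l@Y,d[:,2]]*1000
for p in sorted(pl.round().tolist(),key=lambda p:-p[1]): print(p,end=' ')
```

```text
((507.2611389160156, 256.50048828125), (260.494873046875, 24.420265197753906), 38.58149719238281)
edge ang -141.37434977060863
O,H [0.50726114 0.25650049] [0.49587728 0.20655644]
[21.0, 24.0, 256.0] [23.0, 23.0, 259.0] [20.0, 19.0, 261.0] [21.0, 18.0, 243.0] [22.0, 16.0, 257.0] [21.0, 14.0, 257.0] [18.0, 14.0, 230.0] [20.0, 14.0, 224.0] [20.0, 12.0, 231.0] [21.0, 11.0, 262.0] [20.0, 10.0, 236.0] [16.0, 10.0, 225.0] [3.0, 8.0, 217.0] [20.0, 8.0, 243.0] [16.0, 8.0, 232.0] [1.0, 7.0, 221.0] [5.0, 7.0, 219.0] [18.0, 7.0, 234.0] [19.0, 7.0, 220.0] [-3.0, 6.0, 221.0] [7.0, 6.0, 224.0] [9.0, 6.0, 213.0] [24.0, 5.0, 260.0] [20.0, 5.0, 248.0] [17.0, 5.0, 234.0] [13.0, 5.0, 209.0] [19.0, 4.0, 237.0] [-4.0, 3.0, 218.0] [-0.0, 3.0, 215.0] [5.0, 3.0, 221.0] [4.0, 3.0, 212.0] [16.0, 3.0, 208.0] [-2.0, 2.0, 220.0] [2.0, 2.0, 219.0] [20.0, 2.0, 252.0] [12.0, 2.0, 205.0] [8.0, 1.0, 218.0] [22.0, 1.0, 255.0] [10.0, 1.0, 211.0] [16.0, 1.0, 215.0] [14.0, 1.0, 209.0] [-0.0, -0.0, 219.0] [4.0, 0.0, 218.0] [10.0, -0.0, 221.0] [-4.0, -1.0, 219.0] [6.0, -1.0, 221.0] [23.0, -1.0, 260.0] [20.0, -1.0, 233.0] [1
[... 3359 characters left out ...]
, 214.0] [-19.0, -87.0, 223.0] [-11.0, -87.0, 220.0] [-16.0, -88.0, 225.0] [-14.0, -89.0, 215.0] [-20.0, -90.0, 222.0] [-14.0, -91.0, 221.0] [-10.0, -91.0, 220.0] [-12.0, -91.0, 214.0] [-18.0, -92.0, 220.0] [-16.0, -93.0, 223.0] [-12.0, -93.0, 222.0] [-22.0, -94.0, 215.0] [-18.0, -95.0, 223.0] [-19.0, -96.0, 215.0] [-11.0, -96.0, 224.0] [-19.0, -97.0, 223.0] [-21.0, -97.0, 220.0] [-15.0, -97.0, 222.0] [-13.0, -97.0, 216.0] [-15.0, -98.0, 244.0] [-17.0, -98.0, 240.0] [-17.0, -100.0, 243.0] [-19.0, -100.0, 238.0] [-21.0, -101.0, 243.0] [-15.0, -102.0, 244.0] [-13.0, -102.0, 212.0] [-20.0, -103.0, 248.0] [-19.0, -103.0, 244.0] [-14.0, -105.0, 245.0] [-16.0, -105.0, 243.0] [-18.0, -107.0, 243.0]
```

```bash
cat > plan.py <<'E'
from h import *
import json
def cur():
    o=arm.get_obs(); R=np.array(o['tool_rot']); return [*o['eef_pos'],np.degrees(np.arctan2(R[1,1],R[0,1]))]
def plan(wps,start=None,claw=None):
    # wps: (x,y,z,yaw,nrows)
    s=np.array(start if start is not None else cur(),float); poses=[]; p=s
    for *w,n in wps:
        w=np.array(w,float)
        poses+=[p+(w-p)*k/n for k in range(1,n+1)]; p=w
    for i in range(0,len(poses),5):
        y=np.radians(s[3]); out=[]
        for q in poses[i:i+5]:
            d=q-s
            r=dict(x=round(-np.sin(y)*d[0]+np.cos(y)*d[1],4),y=round(np.cos(y)*d[0]+np.sin(y)*d[1],4),z=round(-d[2],4),roll=round(-d[3],2))
            if claw is not None: r['claw']=claw
            out.append(r)
        print(json.dumps(out)); s=poses[min(i+4,len(poses)-1)]
E
python3 - <<'E'
from plan import *
print(cur())
plan([(.201,-.512,.46,-68.6,2),(.587,.257,.46,29.4,21),(.587,.257,.43,29.4,2)],claw=.05)
E
```

```text
[np.float64(0.20083246239122715), np.float64(-0.5119898467746595), np.float64(0.4041659301223885), np.float64(-68.58074412299251)]
[{"x": 0.0001, "y": 0.0, "z": -0.0279, "roll": 0.01, "claw": 0.05}, {"x": 0.0002, "y": 0.0001, "z": -0.0558, "roll": 0.02, "claw": 0.05}, {"x": 0.0306, "y": -0.0273, "z": -0.0558, "roll": -4.65, "claw": 0.05}, {"x": 0.0611, "y": -0.0547, "z": -0.0558, "roll": -9.31, "claw": 0.05}, {"x": 0.0916, "y": -0.0821, "z": -0.0558, "roll": -13.98, "claw": 0.05}]
[{"x": 0.0362, "y": -0.0192, "z": -0.0, "roll": -4.67, "claw": 0.05}, {"x": 0.0724, "y": -0.0384, "z": -0.0, "roll": -9.33, "claw": 0.05}, {"x": 0.1086, "y": -0.0576, "z": -0.0, "roll": -14.0, "claw": 0.05}, {"x": 0.1448, "y": -0.0768, "z": -0.0, "roll": -18.67, "claw": 0.05}, {"x": 0.181, "y": -0.096, "z": -0.0, "roll": -23.33, "claw": 0.05}]
[{"x": 0.0408, "y": -0.0033, "z": -0.0, "roll": -4.67, "claw": 0.05}, {"x": 0.0817, "y": -0.0066, "z": -0.0, "roll": -9.33, "claw": 0.05}, {"x": 0.1225, "y": -0.0099, "z": -0.0, "roll": -14.0, "claw": 0.05}, {"x": 0.1634, "y": -0.0132, "z": -0.0, "roll": -18.67, "claw": 0.05}, {"x": 0.2042, "y": -0.0165, "z": -0.0, "roll": -23.33, "claw": 0.05}]
[{"x": 0.0388, "y": 0.0132, "z": -0.0, "roll": -4.67, "claw": 0.05}, {"x": 0.0776, "y": 0.0263, "z": -0.0, "roll": -9.33, "claw": 0.05}, {"x": 0.1164, "y": 0.0395, "z": -0.0, "roll": -14.0, "claw": 0.05}, {"x": 0.1552, "y": 0.0526, "z": -0.0, "roll": -18.67, "claw": 0.05}, {"x": 0.194, "y": 0.0658, "z": -0.0, "roll": -23.33, "claw": 0.05}]
[{"x": 0.0304, "y": 0.0274, "z": -0.0, "roll": -4.67, "claw": 0.05}, {"x": 0.0608, "y": 0.0549, "z": -0.0, "roll": -9.33, "claw": 0.05}, {"x": 0.0913, "y": 0.0823, "z": -0.0, "roll": -14.0, "claw": 0.05}, {"x": 0.0913, "y": 0.0823, "z": 0.015, "roll": -14.0, "claw": 0.05}, {"x": 0.0913, "y": 0.0823, "z": 0.03, "roll": -14.0, "claw": 0.05}]
```

Emit:
{"api": "servo_tool", "payload": {
  "increments": [
    {"x": 0, "y": 0, "z": -0.028, "roll": 0, "claw": 0.05},
    {"x": 0, "y": 0, "z": -0.056, "roll": 0, "claw": 0.05},
    {"x": 0.031, "y": -0.027, "z": -0.056, "roll": -4.7, "claw": 0.05},
    {"x": 0.061, "y": -0.055, "z": -0.056, "roll": -9.3, "claw": 0.05},
    {"x": 0.092, "y": -0.082, "z": -0.056, "roll": -14, "claw": 0.05}
  ]
}}

```text
clock: 0.6
eef_pos: [0.2568, -0.4007, 0.4603]
tool_rot: [[0.813, 0.582, -0.0], [0.582, -0.813, 0.001], [0.0, -0.001, -1.0]]
force: [0.3, -0.4, -0.5]
grip_width: 0.588
finger_force: 0.0
```

Emit:
{"api": "servo_tool", "payload": {
  "increments": [
    {"x": 0.036, "y": -0.019, "roll": -4.7},
    {"x": 0.072, "y": -0.038, "roll": -9.3},
    {"x": 0.109, "y": -0.058, "roll": -14},
    {"x": 0.145, "y": -0.077, "roll": -18.7},
    {"x": 0.181, "y": -0.096, "roll": -23.3}
  ]
}}

```text
schema error: expected keys claw, x, y, z, roll
```

Emit:
{"api": "servo_tool", "payload": {
  "increments": [
    {"x": 0.041, "y": -0.003, "roll": -4.7},
    {"x": 0.082, "y": -0.007, "roll": -9.3},
    {"x": 0.123, "y": -0.01, "roll": -14},
    {"x": 0.163, "y": -0.013, "roll": -18.7},
    {"x": 0.204, "y": -0.017, "roll": -23.3}
  ]
}}

```text
schema error: expected keys claw, x, y, z, roll
```

Emit:
{"api": "servo_tool", "payload": {
  "increments": [
    {"x": 0.039, "y": 0.013, "roll": -4.7},
    {"x": 0.078, "y": 0.026, "roll": -9.3},
    {"x": 0.116, "y": 0.04, "roll": -14},
    {"x": 0.155, "y": 0.053, "roll": -18.7},
    {"x": 0.194, "y": 0.066, "roll": -23.3}
  ]
}}

```text
schema error: expected keys claw, x, y, z, roll
```

Emit:
{"api": "servo_tool", "payload": {
  "increments": [
    {"x": 0.03, "y": 0.027, "roll": -4.7},
    {"x": 0.061, "y": 0.055, "roll": -9.3},
    {"x": 0.091, "y": 0.082, "roll": -14},
    {"x": 0.091, "y": 0.082, "roll": -14},
    {"x": 0.091, "y": 0.082, "roll": -14}
  ]
}}

```text
schema error: expected keys claw, x, y, z, roll
```

Run:
```python
from plan import *
print(cur(),arm.get_obs()['grip_width'])
im,d,P=cap('wrist'); save(im,'w1.png')
T=np.array(arm.get_calibration('wrist')['T_tool_cam']);print(T.round(3))
```

```text
[np.float64(0.25676381714898455), np.float64(-0.40072809189902897), np.float64(0.4603465006078338), np.float64(-54.436467098827755)] 0.588233653918344
[[ 0.    -0.962 -0.273  0.07 ]
 [ 1.     0.    -0.001 -0.   ]
 [ 0.001 -0.273  0.962  0.03 ]
 [ 0.     0.     0.     1.   ]]
```

View pics/w1.png

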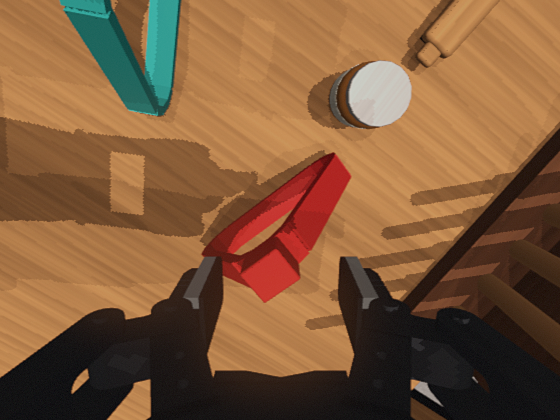

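The wrist view shows the red rack (270,250) and teal rack below, still near the start. All keys are required in every row, so I'll resend the rest with them.

Emit:
{"api": "servo_tool", "payload": {
  "increments": [
    {"claw": 0.05, "z": 0, "x": 0.036, "y": -0.019, "roll": -4.7},
    {"claw": 0.05, "z": 0, "x": 0.072, "y": -0.038, "roll": -9.3},
    {"claw": 0.05, "z": 0, "x": 0.109, "y": -0.058, "roll": -14},
    {"claw": 0.05, "z": 0, "x": 0.145, "y": -0.077, "roll": -18.7},
    {"claw": 0.05, "z": 0, "x": 0.181, "y": -0.096, "roll": -23.3}
  ]
}}

```text
clock: 1.15
eef_pos: [0.3487, -0.2174, 0.4606]
tool_rot: [[0.517, 0.856, -0.0], [0.856, -0.517, 0.0], [0.0, -0.0, -1.0]]
force: [0.9, 0.5, 0.9]
grip_width: 0.585
finger_force: 0.0
```

Emit:
{"api": "servo_tool", "payload": {
  "increments": [
    {"claw": 0.05, "z": 0, "x": 0.041, "y": -0.003, "roll": -4.7},
    {"claw": 0.05, "z": 0, "x": 0.082, "y": -0.007, "roll": -9.3},
    {"claw": 0.05, "z": 0, "x": 0.123, "y": -0.01, "roll": -14},
    {"claw": 0.05, "z": 0, "x": 0.163, "y": -0.013, "roll": -18.7},
    {"claw": 0.05, "z": 0, "x": 0.204, "y": -0.017, "roll": -23.3}
  ]
}}

```text
clock: 1.65
eef_pos: [0.4402, -0.0342, 0.4606]
tool_rot: [[0.136, 0.991, -0.0], [0.991, -0.136, -0.0], [-0.0, -0.0, -1.0]]
force: [0.3, -1.2, -0.6]
grip_width: 0.587
finger_force: 0.0
```

Emit:
{"api": "servo_tool", "payload": {
  "increments": [
    {"claw": 0.05, "z": 0, "x": 0.039, "y": 0.013, "roll": -4.7},
    {"claw": 0.05, "z": 0, "x": 0.078, "y": 0.026, "roll": -9.3},
    {"claw": 0.05, "z": 0, "x": 0.116, "y": 0.04, "roll": -14},
    {"claw": 0.05, "z": 0, "x": 0.155, "y": 0.053, "roll": -18.7},
    {"claw": 0.05, "z": 0, "x": 0.194, "y": 0.066, "roll": -23.3}
  ]
}}

```text
clock: 2.15
eef_pos: [0.5326, 0.1489, 0.4604]
tool_rot: [[-0.267, 0.964, -0.0], [0.964, 0.267, -0.0], [0.0, -0.0, -1.0]]
force: [-0.0, -0.7, 0.1]
grip_width: 0.587
finger_force: 0.0
```

Emit:
{"api": "servo_tool", "payload": {
  "increments": [
    {"claw": 0.05, "z": 0, "x": 0.03, "y": 0.027, "roll": -4.7},
    {"claw": 0.05, "z": 0, "x": 0.061, "y": 0.055, "roll": -9.3},
    {"claw": 0.05, "z": 0, "x": 0.091, "y": 0.082, "roll": -14},
    {"claw": 0.05, "z": 0, "x": 0.091, "y": 0.082, "roll": -14},
    {"claw": 0.05, "z": 0, "x": 0.091, "y": 0.082, "roll": -14}
  ]
}}

```text
clock: 2.65
eef_pos: [0.5873, 0.2571, 0.4595]
tool_rot: [[-0.49, 0.872, -0.002], [0.872, 0.49, -0.001], [0.0, -0.002, -1.0]]
force: [-0.6, -0.3, -1.0]
grip_width: 0.586
finger_force: 0.0
```

Run:
```python
from plan import *
print(cur(),arm.get_obs()['grip_width'])
im,d,P=cap('wrist'); save(im,'w2.png')
```

```text
[np.float64(0.5873306910165017), np.float64(0.25709892572116216), np.float64(0.4595378017856867), np.float64(29.339663390212422)] 0.5861450068730405
```

View pics/w2.png

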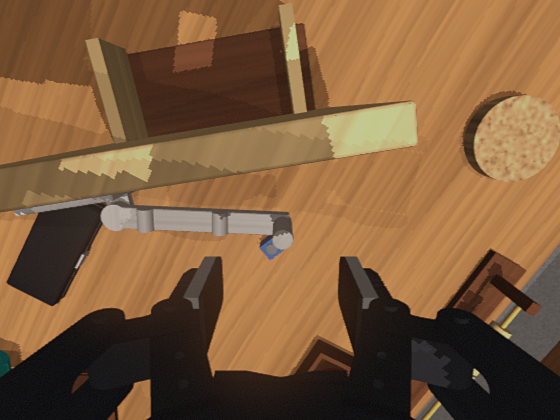

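Wrist view: hook below the panel's top edge, post top at (282,241), ridges at (220,222) and (145,218), hinge (113,217), centred between the fingers in columns.

Run:
```python
from plan import *
z=np.load('wrist.npz');P=z['P']
for n,v,u in[('post',241,282),('arm',222,260),('saddle',221,183),('hinge',217,113),('ridge',223,220)]:
    print(n,np.nanmedian(P[v-3:v+4,u-3:u+4].reshape(-1,3),0).round(4),np.nanstd(P[v-3:v+4,u-3:u+4,2]).round(4))
q=P[:300].reshape(-1,3); m=(q[:,2]>.262)&(q[:,2]<.278)&(q[:,0]>.38); t=q[m][:,:2]*1000
r=cv2.minAreaRect(t.astype(np.float32)); print(r, t.max(0))
v=np.linalg.svd(t-t.mean(0),full_matrices=False)[2][0]; print(np.degrees(np.arctan2(v[1],v[0])))
print(q[m][:,2].mean())
```

```text
post [0.5887 0.258  0.246 ] 0.0006
arm [0.5757 0.2537 0.2202] 0.0007
saddle [0.5338 0.231  0.2201] 0.0006
hinge [0.4949 0.2119 0.2203] 0.0006
ridge [0.5544 0.2427 0.2248] 0.0006
((533.5856323242188, 280.3037109375), (196.32420349121094, 24.117279052734375), 38.47908401489258) [613.86751348 349.3277467 ]
-140.87385086181894
0.2702330104496206
```

Emit:
{"api": "servo_tool", "payload": {
  "increments": [
    {"claw": 0.05, "x": 0, "y": 0.001, "z": 0.02, "roll": 3},
    {"claw": 0.05, "x": 0, "y": 0.001, "z": 0.04, "roll": 3},
    {"claw": 0.05, "x": 0, "y": 0.001, "z": 0.055, "roll": 3},
    {"claw": 0.05, "x": 0, "y": 0.001, "z": 0.061, "roll": 3},
    {"claw": 0.03, "x": 0, "y": 0.001, "z": 0.061, "roll": 3}
  ],
  "squeeze": 20
}}

```text
clock: 3.2
eef_pos: [0.588, 0.2563, 0.3996]
tool_rot: [[-0.442, 0.897, -0.001], [0.897, 0.442, -0.0], [0.0, -0.001, -1.0]]
force: [-0.3, -0.7, -0.0]
grip_width: 0.43
finger_force: 0.0
```

Emit:
{"api": "servo_tool", "payload": {
  "increments": [
    {"claw": 0.0, "x": 0, "y": 0, "z": 0, "roll": 0},
    {"claw": 0.0, "x": 0, "y": 0, "z": 0, "roll": 0},
    {"claw": 0.0, "x": 0, "y": 0, "z": 0, "roll": 0},
    {"claw": 0.0, "x": 0, "y": 0, "z": 0, "roll": 0},
    {"claw": 0.0, "x": 0, "y": 0, "z": 0, "roll": 0}
  ]
}}

```text
clock: 3.7
eef_pos: [0.5881, 0.257, 0.4004]
tool_rot: [[-0.443, 0.896, 0.001], [0.896, 0.443, 0.0], [-0.0, 0.001, -1.0]]
force: [0.1, -1.8, 6.1]
grip_width: 0.13
finger_force: 21.2
```

Run:
```python
from plan import *
c=cur();print(c)
H=np.array([.4955,.2105]); r=np.hypot(*(np.array(c[:2])-H)); a0=np.degrees(np.arctan2(c[1]-H[1],c[0]-H[0])); print(r,a0)
n=20
w=[]
for k in range(1,n+1):
    a=a0+(-53-a0)*k/n; A=np.radians(a)
    w.append((H[0]+r*np.cos(A),H[1]+r*np.sin(A),c[2],c[3]+a-a0,1))
plan(w,start=c,claw=0.0)
```

```text
[np.float64(0.5880591076515594), np.float64(0.25701678592955923), np.float64(0.40044819379032975), np.float64(26.31310329932712)]
0.10359053905868726 26.68241150025603
[{"x": -0.0072, "y": -0.0002, "z": -0.0, "roll": 3.98, "claw": 0.0}, {"x": -0.0144, "y": -0.0009, "z": -0.0, "roll": 7.97, "claw": 0.0}, {"x": -0.0215, "y": -0.0021, "z": -0.0, "roll": 11.95, "claw": 0.0}, {"x": -0.0285, "y": -0.0038, "z": -0.0, "roll": 15.94, "claw": 0.0}, {"x": -0.0353, "y": -0.006, "z": -0.0, "roll": 19.92, "claw": 0.0}]
[{"x": -0.0072, "y": -0.0002, "z": -0.0, "roll": 3.98, "claw": 0.0}, {"x": -0.0144, "y": -0.0009, "z": -0.0, "roll": 7.97, "claw": 0.0}, {"x": -0.0215, "y": -0.0021, "z": -0.0, "roll": 11.95, "claw": 0.0}, {"x": -0.0285, "y": -0.0038, "z": -0.0, "roll": 15.94, "claw": 0.0}, {"x": -0.0353, "y": -0.006, "z": -0.0, "roll": 19.92, "claw": 0.0}]
[{"x": -0.0072, "y": -0.0002, "z": -0.0, "roll": 3.98, "claw": 0.0}, {"x": -0.0144, "y": -0.0009, "z": -0.0, "roll": 7.97, "claw": 0.0}, {"x": -0.0215, "y": -0.0021, "z": -0.0, "roll": 11.95, "claw": 0.0}, {"x": -0.0285, "y": -0.0038, "z": -0.0, "roll": 15.94, "claw": 0.0}, {"x": -0.0353, "y": -0.006, "z": -0.0, "roll": 19.92, "claw": 0.0}]
[{"x": -0.0072, "y": -0.0002, "z": -0.0, "roll": 3.98, "claw": 0.0}, {"x": -0.0144, "y": -0.0009, "z": -0.0, "roll": 7.97, "claw": 0.0}, {"x": -0.0215, "y": -0.0021, "z": -0.0, "roll": 11.95, "claw": 0.0}, {"x": -0.0285, "y": -0.0038, "z": -0.0, "roll": 15.94, "claw": 0.0}, {"x": -0.0353, "y": -0.006, "z": -0.0, "roll": 19.92, "claw": 0.0}]
```

Emit:
{"api": "servo_tool", "payload": {
  "increments": [
    {"x": -0.007, "y": 0, "z": -0.001, "roll": 4, "claw": 0},
    {"x": -0.0145, "y": -0.001, "z": -0.001, "roll": 8, "claw": 0},
    {"x": -0.0215, "y": -0.002, "z": -0.001, "roll": 12, "claw": 0},
    {"x": -0.0285, "y": -0.004, "z": -0.001, "roll": 16, "claw": 0},
    {"x": -0.0355, "y": -0.006, "z": -0.001, "roll": 20, "claw": 0}
  ]
}}

```text
clock: 4.2
eef_pos: [0.5983, 0.2227, 0.4008]
tool_rot: [[-0.108, 0.994, -0.0], [0.994, 0.108, 0.001], [0.001, -0.0, -1.0]]
force: [-4.0, 2.1, 2.3]
grip_width: 0.128
finger_force: 20.9
```

Emit:
{"api": "servo_tool", "payload": {
  "increments": [
    {"x": -0.007, "y": 0, "z": 0, "roll": 4, "claw": 0},
    {"x": -0.0145, "y": -0.001, "z": 0, "roll": 8, "claw": 0},
    {"x": -0.0215, "y": -0.002, "z": 0, "roll": 12, "claw": 0},
    {"x": -0.0285, "y": -0.004, "z": 0, "roll": 16, "claw": 0},
    {"x": -0.0355, "y": -0.006, "z": 0, "roll": 20, "claw": 0}
  ]
}}

```text
clock: 4.7
eef_pos: [0.5961, 0.1868, 0.4008]
tool_rot: [[0.239, 0.971, -0.0], [0.971, -0.239, 0.001], [0.001, -0.001, -1.0]]
force: [-3.6, 3.7, 1.6]
grip_width: 0.126
finger_force: 20.9
```

Emit:
{"api": "servo_tool", "payload": {
  "increments": [
    {"x": -0.007, "y": 0, "z": 0, "roll": 4, "claw": 0},
    {"x": -0.0145, "y": -0.001, "z": 0, "roll": 8, "claw": 0},
    {"x": -0.0215, "y": -0.002, "z": 0, "roll": 12, "claw": 0},
    {"x": -0.0285, "y": -0.004, "z": 0, "roll": 16, "claw": 0},
    {"x": -0.0355, "y": -0.006, "z": 0, "roll": 20, "claw": 0}
  ]
}}

```text
clock: 5.2
eef_pos: [0.5818, 0.1538, 0.4008]
tool_rot: [[0.557, 0.831, -0.0], [0.831, -0.557, 0.001], [0.001, -0.001, -1.0]]
force: [-3.1, 4.0, 0.7]
grip_width: 0.13
finger_force: 20.8
```

Emit:
{"api": "servo_tool", "payload": {
  "increments": [
    {"x": -0.007, "y": 0, "z": 0, "roll": 4, "claw": 0},
    {"x": -0.0145, "y": -0.001, "z": 0, "roll": 8, "claw": 0},
    {"x": -0.0215, "y": -0.002, "z": 0, "roll": 12, "claw": 0},
    {"x": -0.0265, "y": -0.0035, "z": 0, "roll": 15, "claw": 0},
    {"x": -0.0305, "y": -0.005, "z": 0, "roll": 17.5, "claw": 0}
  ]
}}

```text
clock: 5.7
eef_pos: [0.5609, 0.131, 0.4009]
tool_rot: [[0.78, 0.625, 0.001], [0.625, -0.78, 0.0], [0.001, 0.0, -1.0]]
force: [1.6, 0.4, 0.9]
grip_width: 0.124
finger_force: 20.8
```

Emit:
{"api": "servo_tool", "payload": {
  "increments": [
    {"x": -0.0015, "y": 0, "z": 0, "roll": 1, "claw": 0},
    {"x": -0.0025, "y": 0, "z": 0, "roll": 1.5, "claw": 0},
    {"x": -0.0035, "y": 0, "z": 0, "roll": 2, "claw": 0},
    {"x": -0.0045, "y": -0.0005, "z": 0, "roll": 2.5, "claw": 0},
    {"x": -0.0045, "y": -0.0005, "z": 0, "roll": 2.5, "claw": 0}
  ]
}}

```text
clock: 6.2
eef_pos: [0.5575, 0.1285, 0.401]
tool_rot: [[0.806, 0.592, 0.002], [0.592, -0.806, 0.0], [0.002, 0.001, -1.0]]
force: [7.3, 0.3, 1.2]
grip_width: 0.128
finger_force: 20.8
```

Run:
```python
from plan import *
print(cur(),arm.get_obs()['force'])
```

```text
[np.float64(0.5575158120946311), np.float64(0.12854894461089206), np.float64(0.40097274844110387), np.float64(-53.69383329571571)] [7.33253883 0.29958602 1.24597931]
```

Emit:
{"api": "servo_tool", "payload": {
  "increments": [
    {"x": 0.001, "y": 0, "z": 0, "roll": 0, "claw": 0.045},
    {"x": 0.002, "y": 0, "z": 0, "roll": 0, "claw": 0.045},
    {"x": 0.002, "y": 0, "z": 0, "roll": 0, "claw": 0.045},
    {"x": 0.002, "y": 0, "z": -0.02, "roll": 0, "claw": 0.045},
    {"x": 0.002, "y": 0, "z": -0.06, "roll": 0, "claw": 0.045}
  ]
}}

```text
clock: 6.7
eef_pos: [0.5589, 0.1298, 0.4585]
tool_rot: [[0.806, 0.592, -0.006], [0.592, -0.806, -0.001], [-0.006, -0.003, -1.0]]
force: [0.5, -0.1, -0.1]
grip_width: 0.524
finger_force: 0.0
```

Emit:
{"api": "servo_tool", "payload": {
  "increments": [
    {"x": -0.03, "y": -0.02, "z": -0.04, "roll": 0, "claw": 0.06},
    {"x": -0.06, "y": -0.04, "z": -0.07, "roll": 0, "claw": 0.06},
    {"x": -0.06, "y": -0.04, "z": -0.07, "roll": 0, "claw": 0.06},
    {"x": -0.06, "y": -0.04, "z": -0.07, "roll": 0, "claw": 0.06},
    {"x": -0.06, "y": -0.04, "z": -0.07, "roll": 0, "claw": 0.06}
  ]
}}

```text
clock: 7.2
eef_pos: [0.4874, 0.1264, 0.5294]
tool_rot: [[0.806, 0.592, -0.002], [0.592, -0.806, -0.0], [-0.002, -0.001, -1.0]]
force: [0.5, 0.6, -0.4]
grip_width: 0.702
finger_force: 0.0
```

Run:
```python
from plan import *
print(cur())
im,d,P=cap('wrist'); save(im,'w3.png')
```

```text
[np.float64(0.48736864238028693), np.float64(0.1264416624578517), np.float64(0.5294038749755006), np.float64(-53.689319320900005)]
```

View pics/w3.png

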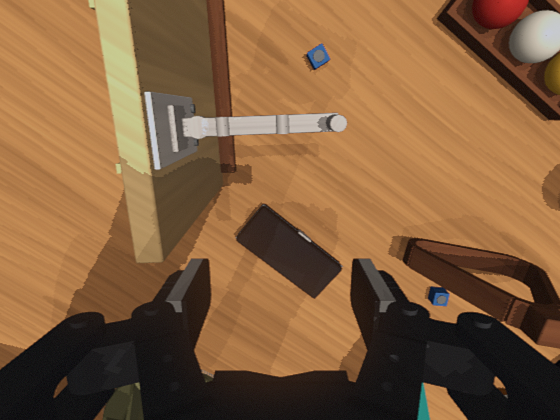

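Wrist view: the hook stands square out from the panel, hinge (190,127), ridges at (223,126) and (283,124), post (337,123). Brown rack is at lower right, with chalk_a (438,297) and the dart case (290,250) undisturbed.

Run:
```python
from plan import *
im,d,P=cap('wrist'); z=np.load('wrist.npz')
q=P[95:155,180:360].reshape(-1,3); c=z['im'][95:155,180:360].reshape(-1,3).astype(int)
m=(q[:,2]>.21)&(q[:,2]<.26)&(c.max(1)-c.min(1)<40)
d0=q[m]
for lo,hi in[(.21,.2225),(.223,.228),(.24,.25)]:
    s=d0[(d0[:,2]>lo)&(d0[:,2]<hi)]; print(lo,len(s),s.mean(0).round(4),np.median(s[:,2]).round(4))
a=d0[(d0[:,2]>.217)&(d0[:,2]<.222)]; 
mu=a[:,:2].mean(0);v=np.linalg.svd(a[:,:2]-mu,full_matrices=False)[2][0];print('arm ang',np.degrees(np.arctan2(v[1],v[0])))
for n,v,u in[('post',123,337),('r2',124,283),('r1',126,223),('sad',125,253)]: print(n,np.nanmedian(P[v-2:v+3,u-2:u+3].reshape(-1,3),0).round(4))
q=P.reshape(-1,3); m=(q[:,2]>.265)&(q[:,2]<.275)&(q[:,0]<.65)
t=q[m][:,:2]*1000; r=cv2.minAreaRect(t.astype(np.float32)); print('panel',r)
# top cam
im,d,T=cap('top'); im=im.astype(int)
q=T[130:260,100:240].reshape(-1,3)
a=T[150:230,165:215].reshape(-1,3);a=a[(a[:,2]>.2)&(a[:,2]<.255)]
if len(a)>20:
    mu=a[:,:2].mean(0);v=np.linalg.svd(a[:,:2]-mu,full_matrices=False)[2][0];print('top arm',len(a),mu,np.degrees(np.arctan2(v[1],v[0])), a[a[:,2]>.238].mean(0))
a=T[180:240,265:340].reshape(-1,3);g=a[(a[:,2]>.193)&(a[:,2]<.206)]
print('grip',g.mean(0),cv2.minAreaRect((g[:,:2]*1000).astype(np.float32)))
g=a[(a[:,2]>.03)&(a[:,2]<.206)];print('rack',cv2.minAreaRect((g[:,:2]*1000).astype(np.float32)))
```

```text
0.21 2452 [0.5213 0.1795 0.2196] 0.2201
0.223 419 [0.5221 0.1785 0.2246] 0.2245
0.24 235 [0.5602 0.1309 0.2459] 0.246
arm ang 129.07619249880136
post [0.5598 0.1314 0.2462]
r2 [0.5365 0.1606 0.2247]
r1 [0.5084 0.1962 0.2247]
sad [0.5221 0.1784 0.2199]
panel ((471.4164733886719, 231.22491455078125), (165.11277770996094, 23.198774337768555), 38.48078918457031)
grip [ 0.5338553  -0.17757883  0.19912238] ((533.6466674804688, -177.6512451171875), (29.764299392700195, 33.00724792480469), 24.014253616333008)
rack ((534.0838623046875, -178.11013793945312), (31.0899600982666, 190.6243896484375), 25.428224563598633)
```

Run:
```python
from plan import *
from scipy.optimize import least_squares
p=np.array([[.5881,.257],[.5983,.2227],[.5961,.1868],[.5818,.1538],[.5609,.131]])
f=least_squares(lambda h:np.hypot(*(p-h[:2]).T)-.104,[.4955,.21]);print(f.x,f.fun.round(4))
plan([(.534,-.178,.43,25.5,12)],claw=.06)
```

```text
[0.49489857 0.2111441 ] [-0.0001  0.      0.0001  0.0001 -0.0002]
[{"x": -0.0119, "y": 0.0227, "z": 0.0083, "roll": -6.6, "claw": 0.06}, {"x": -0.0238, "y": 0.0455, "z": 0.0166, "roll": -13.2, "claw": 0.06}, {"x": -0.0357, "y": 0.0682, "z": 0.0248, "roll": -19.8, "claw": 0.06}, {"x": -0.0476, "y": 0.0909, "z": 0.0331, "roll": -26.4, "claw": 0.06}, {"x": -0.0595, "y": 0.1137, "z": 0.0414, "roll": -33.0, "claw": 0.06}]
[{"x": -0.0224, "y": 0.0126, "z": 0.0083, "roll": -6.6, "claw": 0.06}, {"x": -0.0447, "y": 0.0252, "z": 0.0166, "roll": -13.2, "claw": 0.06}, {"x": -0.0671, "y": 0.0378, "z": 0.0248, "roll": -19.8, "claw": 0.06}, {"x": -0.0895, "y": 0.0503, "z": 0.0331, "roll": -26.4, "claw": 0.06}, {"x": -0.1118, "y": 0.0629, "z": 0.0414, "roll": -33.0, "claw": 0.06}]
[{"x": -0.0256, "y": -0.0016, "z": 0.0083, "roll": -6.6, "claw": 0.06}, {"x": -0.0512, "y": -0.0033, "z": 0.0166, "roll": -13.2, "claw": 0.06}]
```

Emit:
{"api": "servo_tool", "payload": {
  "increments": [
    {"x": -0.012, "y": 0.023, "z": 0.008, "roll": -6.6, "claw": 0.06},
    {"x": -0.024, "y": 0.0455, "z": 0.017, "roll": -13.2, "claw": 0.06},
    {"x": -0.036, "y": 0.068, "z": 0.025, "roll": -19.8, "claw": 0.06},
    {"x": -0.048, "y": 0.091, "z": 0.033, "roll": -26.4, "claw": 0.06},
    {"x": -0.0595, "y": 0.1135, "z": 0.0415, "roll": -33.0, "claw": 0.06}
  ]
}}

```text
clock: 7.85
eef_pos: [0.5066, -0.0015, 0.488]
tool_rot: [[0.349, 0.937, -0.001], [0.937, -0.349, 0.0], [-0.0, -0.001, -1.0]]
force: [-0.5, 0.7, 1.1]
grip_width: 0.702
finger_force: 0.0
```

Emit:
{"api": "servo_tool", "payload": {
  "increments": [
    {"x": -0.022, "y": 0.0125, "z": 0.008, "roll": -6.6, "claw": 0.06},
    {"x": -0.045, "y": 0.025, "z": 0.017, "roll": -13.2, "claw": 0.06},
    {"x": -0.067, "y": 0.038, "z": 0.025, "roll": -19.8, "claw": 0.06},
    {"x": -0.0895, "y": 0.05, "z": 0.033, "roll": -26.4, "claw": 0.06},
    {"x": -0.112, "y": 0.063, "z": 0.0415, "roll": -33.0, "claw": 0.06}
  ]
}}

```text
clock: 8.35
eef_pos: [0.5259, -0.1286, 0.4464]
tool_rot: [[-0.218, 0.976, -0.001], [0.976, 0.218, 0.0], [0.001, -0.001, -1.0]]
force: [0.3, 0.1, -0.2]
grip_width: 0.701
finger_force: 0.0
```

Emit:
{"api": "servo_tool", "payload": {
  "increments": [
    {"x": -0.0255, "y": -0.0015, "z": 0.008, "roll": -6.6, "claw": 0.06},
    {"x": -0.051, "y": -0.0035, "z": 0.017, "roll": -13.2, "claw": 0.06},
    {"x": -0.051, "y": -0.0035, "z": 0.017, "roll": -13.2, "claw": 0.06},
    {"x": -0.051, "y": -0.0035, "z": 0.017, "roll": -13.2, "claw": 0.06}
  ]
}}

```text
clock: 8.75
eef_pos: [0.5331, -0.1782, 0.4297]
tool_rot: [[-0.428, 0.904, -0.002], [0.904, 0.428, 0.001], [0.002, -0.001, -1.0]]
force: [-0.2, 0.1, -0.8]
grip_width: 0.705
finger_force: 0.0
```

Run:
```python
from plan import *
print(cur())
im,d,P=cap('wrist'); save(im,'w4.png')
q=P[:300].reshape(-1,3)
c=im[:300].reshape(-1,3).astype(int)
g=q[(q[:,2]>.19)&(q[:,2]<.206)&(np.hypot(q[:,0]-.534,q[:,1]+.178)<.03)]
print(len(g),g.mean(0),cv2.minAreaRect((g[:,:2]*1000).astype(np.float32)))
```

```text
[np.float64(0.533137828456203), np.float64(-0.17819715923262366), np.float64(0.42969919452982264), np.float64(25.36333095840814)]
2815 [ 0.53336549 -0.17345406  0.19981839] ((533.98876953125, -174.717529296875), (30.02044677734375, 34.0855598449707), 25.480152130126953)
```

View pics/w4.png

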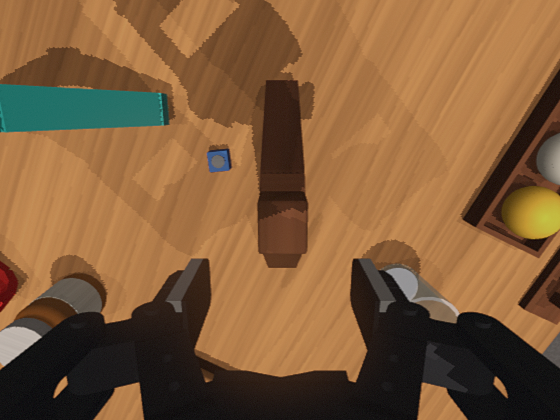

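The brown grip block is at (283,228), centred between the fingers, with chalk_a at (218,160) clear of them. I descend, then grip.

Emit:
{"api": "servo_tool", "payload": {
  "increments": [
    {"x": 0.0025, "y": 0.002, "z": 0.025, "roll": 0, "claw": 0.06},
    {"x": 0.0025, "y": 0.002, "z": 0.05, "roll": 0, "claw": 0.06},
    {"x": 0.0025, "y": 0.002, "z": 0.07, "roll": 0, "claw": 0.06},
    {"x": 0.0025, "y": 0.002, "z": 0.0815, "roll": 0, "claw": 0.06},
    {"x": 0.0025, "y": 0.002, "z": 0.0815, "roll": 0, "claw": 0.045}
  ],
  "squeeze": 40
}}

```text
clock: 9.3
eef_pos: [0.5337, -0.1741, 0.3482]
tool_rot: [[-0.431, 0.902, -0.002], [0.902, 0.431, 0.001], [0.002, -0.001, -1.0]]
force: [-0.2, 0.8, -0.5]
grip_width: 0.547
finger_force: 0.0
```

Emit:
{"api": "servo_tool", "payload": {
  "increments": [
    {"x": 0, "y": 0, "z": 0, "roll": 0, "claw": 0.035},
    {"x": 0, "y": 0, "z": 0, "roll": 0, "claw": 0.03},
    {"x": 0, "y": 0, "z": 0, "roll": 0, "claw": 0.025},
    {"x": 0, "y": 0, "z": 0, "roll": 0, "claw": 0.02},
    {"x": 0, "y": 0, "z": 0, "roll": 0, "claw": 0.015}
  ]
}}

```text
clock: 9.8
eef_pos: [0.5337, -0.1748, 0.3506]
tool_rot: [[-0.431, 0.903, 0.002], [0.903, 0.431, -0.001], [-0.002, 0.001, -1.0]]
force: [-1.8, 0.7, 6.3]
grip_width: 0.346
finger_force: 40.5
```

Emit:
{"api": "servo_tool", "payload": {
  "increments": [
    {"x": 0, "y": 0, "z": 0, "roll": 0, "claw": 0.015},
    {"x": 0, "y": 0, "z": 0, "roll": 0, "claw": 0.015},
    {"x": 0, "y": 0, "z": 0, "roll": 0, "claw": 0.015}
  ]
}}

```text
clock: 10.1
eef_pos: [0.5337, -0.1748, 0.3506]
tool_rot: [[-0.431, 0.903, 0.002], [0.903, 0.431, -0.001], [-0.001, 0.001, -1.0]]
force: [-2.1, 1.1, 6.0]
grip_width: 0.344
finger_force: 40.5
```

Run:
```python
from plan import *
c=cur()
plan([(c[0],c[1],.353,c[3],1),(c[0],c[1],.370,c[3],1),(c[0],c[1],.4806,c[3],4),(.542,-.161,.4806,18,2),(.595,-.042,.4806,-48,11),(.600,-.030,.4806,-51.4,2),(.601,.077,.4806,-51.4,7),(.601,.077,.4806,-51.4,2)],start=c,claw=.015)
```

```text
[{"x": 0.0, "y": 0.0, "z": -0.0024, "roll": -0.0, "claw": 0.015}, {"x": 0.0, "y": 0.0, "z": -0.0194, "roll": -0.0, "claw": 0.015}, {"x": 0.0, "y": 0.0, "z": -0.047, "roll": -0.0, "claw": 0.015}, {"x": 0.0, "y": 0.0, "z": -0.0747, "roll": -0.0, "claw": 0.015}, {"x": 0.0, "y": 0.0, "z": -0.1023, "roll": -0.0, "claw": 0.015}]
[{"x": 0.0, "y": 0.0, "z": -0.0277, "roll": -0.0, "claw": 0.015}, {"x": 0.0044, "y": 0.0067, "z": -0.0277, "roll": 3.75, "claw": 0.015}, {"x": 0.0088, "y": 0.0134, "z": -0.0277, "roll": 7.51, "claw": 0.015}, {"x": 0.0165, "y": 0.0224, "z": -0.0277, "roll": 13.51, "claw": 0.015}, {"x": 0.0242, "y": 0.0314, "z": -0.0277, "roll": 19.51, "claw": 0.015}]
[{"x": 0.0103, "y": 0.0059, "z": -0.0, "roll": 6.0, "claw": 0.015}, {"x": 0.0205, "y": 0.0118, "z": -0.0, "roll": 12.0, "claw": 0.015}, {"x": 0.0308, "y": 0.0178, "z": -0.0, "roll": 18.0, "claw": 0.015}, {"x": 0.041, "y": 0.0237, "z": -0.0, "roll": 24.0, "claw": 0.015}, {"x": 0.0513, "y": 0.0296, "z": -0.0, "roll": 30.0, "claw": 0.015}]
[{"x": 0.0118, "y": 0.0, "z": -0.0, "roll": 6.0, "claw": 0.015}, {"x": 0.0237, "y": 
[... 230 characters left out ...]
claw": 0.015}]
[{"x": 0.0058, "y": -0.003, "z": -0.0, "roll": 1.7, "claw": 0.015}, {"x": 0.0158, "y": -0.0145, "z": -0.0, "roll": 1.7, "claw": 0.015}, {"x": 0.0258, "y": -0.0261, "z": -0.0, "roll": 1.7, "claw": 0.015}, {"x": 0.0358, "y": -0.0377, "z": -0.0, "roll": 1.7, "claw": 0.015}, {"x": 0.0458, "y": -0.0492, "z": -0.0, "roll": 1.7, "claw": 0.015}]
[{"x": 0.0096, "y": -0.0119, "z": -0.0, "roll": -0.0, "claw": 0.015}, {"x": 0.0193, "y": -0.0237, "z": -0.0, "roll": -0.0, "claw": 0.015}, {"x": 0.0289, "y": -0.0356, "z": -0.0, "roll": -0.0, "claw": 0.015}, {"x": 0.0289, "y": -0.0356, "z": -0.0, "roll": -0.0, "claw": 0.015}, {"x": 0.0289, "y": -0.0356, "z": -0.0, "roll": -0.0, "claw": 0.015}]
```

Emit:
{"api": "servo_tool", "payload": {
  "increments": [
    {"x": 0, "y": 0, "z": -0.002, "roll": 0, "claw": 0.015},
    {"x": 0, "y": 0, "z": -0.006, "roll": 0, "claw": 0.015},
    {"x": 0, "y": 0, "z": -0.012, "roll": 0, "claw": 0.015},
    {"x": 0, "y": 0, "z": -0.02, "roll": 0, "claw": 0.015},
    {"x": 0, "y": 0, "z": -0.02, "roll": 0, "claw": 0.015}
  ],
  "squeeze": 60
}}

```text
clock: 10.6
eef_pos: [0.5338, -0.1748, 0.3706]
tool_rot: [[-0.431, 0.902, 0.002], [0.902, 0.431, -0.001], [-0.002, 0.001, -1.0]]
force: [0.6, 0.5, -2.7]
grip_width: 0.337
finger_force: 59.5
```

Emit:
{"api": "servo_tool", "payload": {
  "increments": [
    {"x": 0, "y": 0, "z": -0.012, "roll": 0, "claw": 0.015},
    {"x": 0, "y": 0, "z": -0.037, "roll": 0, "claw": 0.015},
    {"x": 0, "y": 0, "z": -0.065, "roll": 0, "claw": 0.015},
    {"x": 0, "y": 0, "z": -0.093, "roll": 0, "claw": 0.015},
    {"x": 0, "y": 0, "z": -0.11, "roll": 0, "claw": 0.015}
  ]
}}

```text
clock: 11.1
eef_pos: [0.5334, -0.1746, 0.4822]
tool_rot: [[-0.431, 0.902, 0.003], [0.902, 0.431, -0.001], [-0.002, 0.002, -1.0]]
force: [0.3, 0.1, -3.5]
grip_width: 0.338
finger_force: 60.0
```

Emit:
{"api": "servo_tool", "payload": {
  "increments": [
    {"x": 0, "y": 0, "z": 0, "roll": 0, "claw": 0.015},
    {"x": 0.0045, "y": 0.0065, "z": 0, "roll": 3.8, "claw": 0.015},
    {"x": 0.009, "y": 0.0135, "z": 0, "roll": 7.5, "claw": 0.015},
    {"x": 0.0165, "y": 0.0225, "z": 0, "roll": 13.5, "claw": 0.015},
    {"x": 0.024, "y": 0.0315, "z": 0, "roll": 19.5, "claw": 0.015}
  ]
}}

```text
clock: 11.6
eef_pos: [0.5519, -0.1392, 0.478]
tool_rot: [[-0.1, 0.995, -0.002], [0.995, 0.1, 0.001], [0.001, -0.002, -1.0]]
force: [0.3, 0.6, -3.2]
grip_width: 0.335
finger_force: 59.9
```

Emit:
{"api": "servo_tool", "payload": {
  "increments": [
    {"x": 0.0105, "y": 0.006, "z": 0, "roll": 6.0, "claw": 0.015},
    {"x": 0.0205, "y": 0.012, "z": 0, "roll": 12.0, "claw": 0.015},
    {"x": 0.031, "y": 0.018, "z": 0, "roll": 18.0, "claw": 0.015},
    {"x": 0.041, "y": 0.0235, "z": 0, "roll": 24.0, "claw": 0.015},
    {"x": 0.0515, "y": 0.0295, "z": 0, "roll": 30.0, "claw": 0.015}
  ]
}}

```text
clock: 12.1
eef_pos: [0.5758, -0.0848, 0.478]
tool_rot: [[0.41, 0.912, -0.002], [0.912, -0.41, 0.0], [-0.0, -0.002, -1.0]]
force: [0.6, 0.6, -4.0]
grip_width: 0.336
finger_force: 59.9
```

Emit:
{"api": "servo_tool", "payload": {
  "increments": [
    {"x": 0.012, "y": 0, "z": 0, "roll": 6.0, "claw": 0.015},
    {"x": 0.0235, "y": 0, "z": 0, "roll": 12.0, "claw": 0.015},
    {"x": 0.0355, "y": 0, "z": 0, "roll": 18.0, "claw": 0.015},
    {"x": 0.0475, "y": 0, "z": 0, "roll": 24.0, "claw": 0.015},
    {"x": 0.054, "y": 0, "z": 0, "roll": 25.7, "claw": 0.015}
  ]
}}

```text
clock: 12.6
eef_pos: [0.5979, -0.0351, 0.4778]
tool_rot: [[0.765, 0.644, -0.002], [0.644, -0.765, 0.0], [-0.001, -0.001, -1.0]]
force: [0.1, 0.1, -4.7]
grip_width: 0.334
finger_force: 59.9
```

Run:
```python
from plan import *
c=cur();print(c,arm.get_obs()['force'])
plan([(.601,.077,.4806,-51.4,8),(.601,.077,.4806,-51.4,2)],start=c,claw=.015)
```

```text
[np.float64(0.5979294834728489), np.float64(-0.03508939243624008), np.float64(0.477841399130463), np.float64(-49.87633882853346)] [ 0.10188219  0.06482482 -4.7101901 ]
[{"x": 0.0093, "y": -0.0105, "z": -0.0003, "roll": 0.19, "claw": 0.015}, {"x": 0.0186, "y": -0.0209, "z": -0.0007, "roll": 0.38, "claw": 0.015}, {"x": 0.028, "y": -0.0314, "z": -0.001, "roll": 0.57, "claw": 0.015}, {"x": 0.0373, "y": -0.0419, "z": -0.0014, "roll": 0.76, "claw": 0.015}, {"x": 0.0466, "y": -0.0523, "z": -0.0017, "roll": 0.95, "claw": 0.015}]
[{"x": 0.0091, "y": -0.0106, "z": -0.0003, "roll": 0.19, "claw": 0.015}, {"x": 0.0183, "y": -0.0212, "z": -0.0007, "roll": 0.38, "claw": 0.015}, {"x": 0.0274, "y": -0.0319, "z": -0.001, "roll": 0.57, "claw": 0.015}, {"x": 0.0274, "y": -0.0319, "z": -0.001, "roll": 0.57, "claw": 0.015}, {"x": 0.0274, "y": -0.0319, "z": -0.001, "roll": 0.57, "claw": 0.015}]
```

Emit:
{"api": "servo_tool", "payload": {
  "increments": [
    {"x": 0.0095, "y": -0.0105, "z": 0, "roll": 0.5, "claw": 0.015},
    {"x": 0.0185, "y": -0.021, "z": 0, "roll": 1.5, "claw": 0.015},
    {"x": 0.028, "y": -0.0315, "z": 0, "roll": 1.5, "claw": 0.015},
    {"x": 0.0375, "y": -0.042, "z": 0, "roll": 1.5, "claw": 0.015},
    {"x": 0.0465, "y": -0.0525, "z": 0, "roll": 1.5, "claw": 0.015}
  ]
}}

```text
clock: 13.1
eef_pos: [0.5991, 0.0353, 0.4788]
tool_rot: [[0.779, 0.627, -0.001], [0.627, -0.779, 0.0], [-0.0, -0.0, -1.0]]
force: [-0.0, 0.8, -4.4]
grip_width: 0.337
finger_force: 60.0
```

Emit:
{"api": "servo_tool", "payload": {
  "increments": [
    {"x": 0.009, "y": -0.0105, "z": 0, "roll": 0, "claw": 0.015},
    {"x": 0.0185, "y": -0.021, "z": 0, "roll": 0, "claw": 0.015},
    {"x": 0.0275, "y": -0.032, "z": 0, "roll": 0, "claw": 0.015},
    {"x": 0.0275, "y": -0.032, "z": 0, "roll": 0, "claw": 0.015},
    {"x": 0.0275, "y": -0.032, "z": 0, "roll": 0, "claw": 0.015}
  ]
}}

```text
clock: 13.6
eef_pos: [0.6005, 0.0768, 0.4791]
tool_rot: [[0.779, 0.627, -0.0], [0.627, -0.779, -0.0], [-0.0, 0.0, -1.0]]
force: [0.0, 0.2, -4.6]
grip_width: 0.34
finger_force: 60.0
```

Run:
```python
from plan import *
c=cur();print(c,arm.get_obs()['force'])
im,d,P=cap('scene')
save(cv2.resize(im[80:400,160:480],(600,600),interpolation=cv2.INTER_CUBIC),'s2.png')
plan([(.521,.178,c[2],-51.4,9),(.521,.178,c[2],-51.4,1)],start=c,claw=.015)
```

```text
[np.float64(0.6004734645536124), np.float64(0.07682555448165308), np.float64(0.4791284589616836), np.float64(-51.14395710954394)] [ 0.03196847  0.1840678  -4.61389805]
[{"x": 0.0002, "y": -0.0143, "z": -0.0, "roll": 0.03, "claw": 0.015}, {"x": 0.0004, "y": -0.0286, "z": -0.0, "roll": 0.06, "claw": 0.015}, {"x": 0.0005, "y": -0.0429, "z": -0.0, "roll": 0.09, "claw": 0.015}, {"x": 0.0007, "y": -0.0572, "z": -0.0, "roll": 0.11, "claw": 0.015}, {"x": 0.0009, "y": -0.0715, "z": -0.0, "roll": 0.14, "claw": 0.015}]
[{"x": 0.0001, "y": -0.0143, "z": -0.0, "roll": 0.03, "claw": 0.015}, {"x": 0.0003, "y": -0.0286, "z": -0.0, "roll": 0.06, "claw": 0.015}, {"x": 0.0004, "y": -0.0429, "z": -0.0, "roll": 0.09, "claw": 0.015}, {"x": 0.0006, "y": -0.0572, "z": -0.0, "roll": 0.11, "claw": 0.015}, {"x": 0.0006, "y": -0.0572, "z": -0.0, "roll": 0.11, "claw": 0.015}]
```

View pics/s2.png

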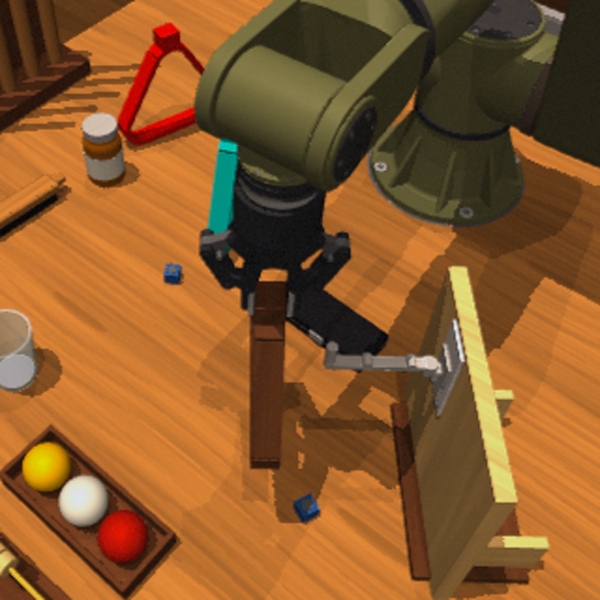

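Scene crop: the gripped rack (265,390) hangs upright, its plane square to the hook arm (post at 332,355), outside the post. Threading it over the post now.

Emit:
{"api": "servo_tool", "payload": {
  "increments": [
    {"x": 0, "y": -0.014, "z": 0, "roll": 0.1, "claw": 0.015},
    {"x": 0.0005, "y": -0.0285, "z": 0, "roll": 0.1, "claw": 0.015},
    {"x": 0.0005, "y": -0.043, "z": 0, "roll": 0.1, "claw": 0.015},
    {"x": 0.0005, "y": -0.057, "z": 0, "roll": 0.1, "claw": 0.015},
    {"x": 0.001, "y": -0.0715, "z": 0, "roll": 0.1, "claw": 0.015}
  ]
}}

```text
clock: 14.15
eef_pos: [0.5555, 0.1338, 0.4794]
tool_rot: [[0.78, 0.626, 0.0], [0.626, -0.78, 0.0], [0.0, 0.0, -1.0]]
force: [0.5, 0.7, -3.4]
grip_width: 0.334
finger_force: 60.2
```

Emit:
{"api": "servo_tool", "payload": {
  "increments": [
    {"x": 0, "y": -0.0145, "z": 0, "roll": 0.1, "claw": 0.015},
    {"x": 0, "y": -0.0285, "z": 0, "roll": 0.1, "claw": 0.015},
    {"x": 0.0005, "y": -0.043, "z": 0, "roll": 0.1, "claw": 0.015},
    {"x": 0.0005, "y": -0.057, "z": 0, "roll": 0.1, "claw": 0.015},
    {"x": 0.0005, "y": -0.057, "z": 0, "roll": 0.1, "claw": 0.015}
  ]
}}

```text
clock: 14.65
eef_pos: [0.5202, 0.179, 0.4794]
tool_rot: [[0.78, 0.625, 0.0], [0.625, -0.78, 0.0], [0.0, -0.0, -1.0]]
force: [-0.4, -1.1, -4.2]
grip_width: 0.339
finger_force: 60.3
```

Run:
```python
from plan import *
c=cur();print(c,arm.get_obs()['force'])
im,d,P=cap('wrist')
save(im,'w5.png')
```

```text
[np.float64(0.5201519053303305), np.float64(0.17895717676366718), np.float64(0.47938082813957394), np.float64(-51.292023594432116)] [-0.43922377 -1.10040733 -4.2407405 ]
```

View pics/w5.png

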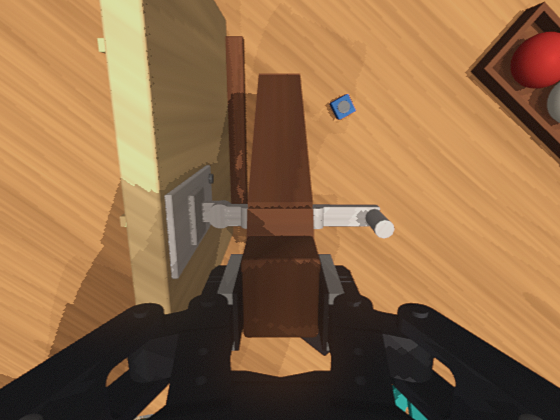

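Rack (281,210) straddles the arm between the ridges, with the post at (382,228) and the panel clear on both sides. Lowering to just above contact.

Emit:
{"api": "servo_tool", "payload": {
  "increments": [
    {"x": 0, "y": 0.001, "z": 0.012, "roll": 0.1, "claw": 0.015},
    {"x": 0, "y": 0.001, "z": 0.028, "roll": 0.1, "claw": 0.015},
    {"x": 0, "y": 0.001, "z": 0.044, "roll": 0.1, "claw": 0.015},
    {"x": 0, "y": 0.001, "z": 0.058, "roll": 0.1, "claw": 0.015},
    {"x": 0, "y": 0.001, "z": 0.066, "roll": 0.1, "claw": 0.015}
  ]
}}

```text
clock: 15.2
eef_pos: [0.5219, 0.1764, 0.4113]
tool_rot: [[0.783, 0.622, -0.002], [0.622, -0.783, -0.001], [-0.002, -0.001, -1.0]]
force: [0.2, -0.9, -3.3]
grip_width: 0.339
finger_force: 60.2
```

Emit:
{"api": "servo_tool", "payload": {
  "increments": [
    {"x": 0, "y": 0, "z": 0.001, "roll": 0, "claw": 0.015},
    {"x": 0, "y": 0, "z": 0.002, "roll": 0, "claw": 0.015},
    {"x": 0, "y": 0, "z": 0.003, "roll": 0, "claw": 0.015},
    {"x": 0, "y": 0, "z": 0.004, "roll": 0, "claw": 0.015},
    {"x": 0, "y": 0, "z": 0.004, "roll": 0, "claw": 0.015}
  ]
}}

```text
clock: 15.7
eef_pos: [0.5218, 0.1768, 0.4094]
tool_rot: [[0.782, 0.623, 0.0], [0.623, -0.782, 0.0], [0.0, 0.0, -1.0]]
force: [-0.6, 0.0, -4.1]
grip_width: 0.339
finger_force: 60.2
```

Emit:
{"api": "servo_tool", "payload": {
  "increments": [
    {"x": 0, "y": -0.001, "z": 0.001, "roll": 0, "claw": 0.015},
    {"x": 0, "y": -0.001, "z": 0.002, "roll": 0, "claw": 0.015},
    {"x": 0, "y": -0.001, "z": 0.003, "roll": 0, "claw": 0.015},
    {"x": 0, "y": -0.001, "z": 0.003, "roll": 0, "claw": 0.015}
  ]
}}

```text
clock: 16.1
eef_pos: [0.5211, 0.1775, 0.406]
tool_rot: [[0.782, 0.623, -0.0], [0.623, -0.782, -0.0], [-0.0, -0.0, -1.0]]
force: [0.8, 0.2, -4.4]
grip_width: 0.337
finger_force: 60.3
```

Emit:
{"api": "servo_tool", "payload": {
  "increments": [
    {"x": 0, "y": 0, "z": 0.0005, "roll": 0, "claw": 0.015},
    {"x": 0, "y": 0, "z": 0.001, "roll": 0, "claw": 0.015},
    {"x": 0, "y": 0, "z": 0.001, "roll": 0, "claw": 0.015}
  ]
}}

```text
clock: 16.4
eef_pos: [0.5212, 0.1775, 0.4051]
tool_rot: [[0.782, 0.623, -0.0], [0.623, -0.782, 0.0], [-0.0, -0.0, -1.0]]
force: [0.4, 0.2, -3.6]
grip_width: 0.335
finger_force: 60.3
```

Emit:
{"api": "servo_tool", "payload": {
  "increments": [
    {"x": 0, "y": 0, "z": 0.0005, "roll": 0, "claw": 0.015},
    {"x": 0, "y": 0, "z": 0.001, "roll": 0, "claw": 0.015},
    {"x": 0, "y": 0, "z": 0.001, "roll": 0, "claw": 0.015}
  ]
}}

```text
clock: 16.7
eef_pos: [0.5212, 0.1776, 0.4044]
tool_rot: [[0.782, 0.623, 0.0], [0.623, -0.782, 0.0], [0.0, 0.0, -1.0]]
force: [-0.8, 0.4, -0.4]
grip_width: 0.341
finger_force: 60.8
```

Emit:
{"api": "servo_tool", "payload": {
  "increments": [
    {"x": 0, "y": 0, "z": 0.0005, "roll": 0, "claw": 0.015},
    {"x": 0, "y": 0, "z": 0.001, "roll": 0, "claw": 0.015},
    {"x": 0, "y": 0, "z": 0.001, "roll": 0, "claw": 0.015}
  ]
}}

```text
clock: 17.0
eef_pos: [0.5211, 0.1776, 0.4042]
tool_rot: [[0.782, 0.623, 0.001], [0.623, -0.782, 0.0], [0.001, 0.0, -1.0]]
force: [-3.8, 0.0, 6.1]
grip_width: 0.338
finger_force: 61.7
```

Contact felt at TCP z 0.404, which matches flat saddle seating. I ease off, drop the grip force, then release.

Emit:
{"api": "servo_tool", "payload": {
  "increments": [
    {"x": 0, "y": 0, "z": -0.0005, "roll": 0, "claw": 0.015},
    {"x": 0, "y": 0, "z": -0.001, "roll": 0, "claw": 0.015},
    {"x": 0, "y": 0, "z": -0.001, "roll": 0, "claw": 0.015}
  ],
  "squeeze": 25
}}

```text
clock: 17.3
eef_pos: [0.5212, 0.1775, 0.4043]
tool_rot: [[0.782, 0.623, 0.0], [0.623, -0.782, 0.0], [0.0, 0.0, -1.0]]
force: [-0.7, -0.9, 2.7]
grip_width: 0.337
finger_force: 61.0
```

Emit:
{"api": "servo_tool", "payload": {
  "increments": [
    {"x": 0, "y": 0, "z": 0, "roll": 0, "claw": 0.027},
    {"x": 0, "y": 0, "z": 0, "roll": 0, "claw": 0.03},
    {"x": 0, "y": 0, "z": 0, "roll": 0, "claw": 0.033},
    {"x": 0, "y": 0, "z": 0, "roll": 0, "claw": 0.037},
    {"x": 0, "y": 0, "z": 0, "roll": 0, "claw": 0.042}
  ]
}}

```text
clock: 17.8
eef_pos: [0.5212, 0.1775, 0.4041]
tool_rot: [[0.782, 0.623, -0.0], [0.623, -0.782, -0.0], [-0.0, 0.0, -1.0]]
force: [-0.4, 0.4, -0.2]
grip_width: 0.494
finger_force: 0.0
```

Emit:
{"api": "servo_tool", "payload": {
  "increments": [
    {"x": 0, "y": 0, "z": 0, "roll": 0, "claw": 0.046},
    {"x": 0, "y": 0, "z": 0, "roll": 0, "claw": 0.05},
    {"x": 0, "y": 0, "z": 0, "roll": 0, "claw": 0.05},
    {"x": 0, "y": 0, "z": 0, "roll": 0, "claw": 0.05}
  ]
}}

```text
clock: 18.2
eef_pos: [0.5212, 0.1775, 0.4042]
tool_rot: [[0.782, 0.623, -0.0], [0.623, -0.782, -0.0], [-0.0, 0.0, -1.0]]
force: [0.3, -0.1, -0.1]
grip_width: 0.588
finger_force: 0.0
```

Released; retreating straight up, then checking.

Emit:
{"api": "servo_tool", "payload": {
  "increments": [
    {"x": 0, "y": 0, "z": -0.01, "roll": 0, "claw": 0.05},
    {"x": 0, "y": 0, "z": -0.03, "roll": 0, "claw": 0.05},
    {"x": 0, "y": 0, "z": -0.06, "roll": 0, "claw": 0.05},
    {"x": 0, "y": 0, "z": -0.09, "roll": 0, "claw": 0.05},
    {"x": 0, "y": 0, "z": -0.12, "roll": 0, "claw": 0.05}
  ]
}}

```text
clock: 18.7
eef_pos: [0.5208, 0.1775, 0.5263]
tool_rot: [[0.782, 0.623, 0.001], [0.623, -0.782, 0.0], [0.001, 0.0, -1.0]]
force: [-1.0, 0.0, -0.9]
grip_width: 0.585
finger_force: 0.0
```

Emit:
{"api": "servo_tool", "payload": {
  "increments": [
    {"x": -0.04, "y": 0, "z": 0, "roll": 0, "claw": 0.05},
    {"x": -0.06, "y": 0, "z": 0, "roll": 0, "claw": 0.05},
    {"x": -0.06, "y": 0, "z": 0, "roll": 0, "claw": 0.05},
    {"x": -0.06, "y": 0, "z": 0, "roll": 0, "claw": 0.05},
    {"x": -0.06, "y": 0, "z": 0, "roll": 0, "claw": 0.05}
  ]
}}

```text
clock: 19.2
eef_pos: [0.4746, 0.1405, 0.5243]
tool_rot: [[0.782, 0.623, 0.0], [0.623, -0.782, 0.0], [0.0, -0.0, -1.0]]
force: [0.0, -0.2, -0.6]
grip_width: 0.585
finger_force: 0.0
```

Run:
```python
from plan import *
print(cur())
im,d,P=cap('wrist'); save(im,'w6.png')
H=np.array([.4949,.2111]);X=np.array([-.6225,.7826]);Y=np.array([-.7826,-.6225])
q=P.reshape(-1,3); l=q[:,:2]-H; pl=np.c_[l@X*1000-32,l@Y*1000+40,q[:,2]*1000]
m=(abs(pl[:,0]+74)<30)&(abs(pl[:,1]-40)<30)&(pl[:,2]>248)&(pl[:,2]<265); g=pl[m]
print(g.mean(0),cv2.minAreaRect(g[:,:2].astype(np.float32)))
A=np.c_[g[:,:2],np.ones(len(g))]; print('slopes',np.linalg.lstsq(A,g[:,2],rcond=None)[0])
```

```text
[np.float64(0.4746484367399244), np.float64(0.14050440402048586), np.float64(0.5242987457915816), np.float64(-51.472153387527975)]
[-74.58996527  39.4131843  253.88319118] ((-74.58866119384766, 39.916954040527344), (33.90922927856445, 30.00223159790039), 89.95747375488281)
slopes [1.51977869e-03 1.76882867e-04 2.53989580e+02]
```

View pics/w6.png

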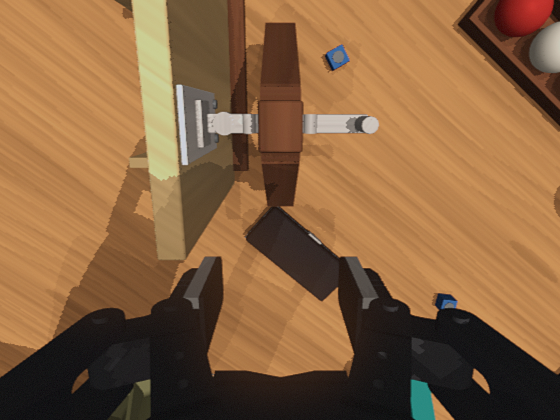

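The rack hangs level in the saddle (281,125): top at z = 254 mm, panel position (-74.6, 39.9) mm, no measurable tilt, with the gripper clear. Handing in.

```bash
python3 -c "
from station import arm
print(arm.job_done())"
```

```text
the job is handed in; nothing more can be done
None
```

The hook is swung fully out and the brown wooden rack hangs level and released in its saddle, measured at panel (-74.6, 39.9) mm. The job was handed in at about 19 s of the 64 s; the hand-in call did not report a verdict.

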